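Test-press the portion mould

ROBOT

A 6-joint arm with a two-finger parallel gripper is mounted at the origin on a cart in front of the work surface, level with it; the furniture and walls round the work are solid. World frame = base frame: x ahead of the robot, y to its left, z up, the work surface at z = 0. Lengths are in mm, angles in degrees, forces in N, time in s.
With the tool pointing down it reaches from about 400 to 825 mm from the base axis. Payload 7 kg.
Tool frame: the origin (TCP) lies at the very end of the fingers, on their centre line; the grasp point (between the pads) lies 19 mm behind it (ctrl.hold_point_z is the distance from the TCP to the grasp point, in mm); z points along the fingers, y is the line along which they close (so a half turn about z gives the same grasp; the last joint's range is limited). The gripper opens to 88 mm and grips with 3 to 60 N. Pads are 19 mm wide; open, the fingers measure 130 mm over their backs; the gripper's body (78 mm by 193 mm) begins 47 mm behind the grasp point.
Start: joints at [80.735, 20.546, 0.682, 0, -70.136, -16.507], TCP at [293.485, 607.834, 226.561] pointing down, gripper open.
Joint ranges: [-176.03, 176.03], [-82.01, 121.73], [-58.28, 71.71], [-173.87, 95.51], [-174.79, -0.11], [-173.66, 173.66]. Speed limits (degrees/s): [136.94, 136.94, 172.46, 180, 180, 180].

INTERFACE

Orientations are given as [roll, pitch, yaw] about the fixed x, y, z axes, in that order (R = Rz(yaw) Ry(pitch) Rx(roll)).
In Python, from workcell import status, viewer, ctrl gives the robot as it stands.
- The arm moves only by the tool apply_moves, never from a script. Its argument "commands" is a list of rows, each an object of numbers: "tx", "ty", "tz": the shift along the tool's x, y, z in mm; "wx", "wy", "wz": the turn, a rotation vector about the tool's x, y, z in degrees. In form: [{"tx": .., "ty": .., "tz": .., "wx": .., "wy": .., "wz": ..}, ...]. A call has 1 to 10 rows; each row shifts and turns the commanded pose from where the row before left it, along the tool's axes as they then stand; what a row does not reach is not made up. A row lasts 1/12 s, in which the tool goes at most 41.7 mm and 7.16 degrees, less where a joint would pass 70% of its speed; a pose out of reach is approached as far as the arm can. A call is refused whole if a number of a shift passes 41.7 or a number of a turn 7.16, either way. A call with a gripper value outside its range is refused whole. "gripper" is the closure, from -1 (fully open) to 1 (shut), set as the call begins (left out, the last holds). The fingers move at their own pace and stop on an object; the grip force is fixed at half the most. Time passes only in rows, so rows that do not move let the fingers close. It gives the time, the measured TCP pose, the force, the opening and the grip force at its end, in the units of the state.
- status.read_state(): the state, without advancing time (a new reading comes with each control period).
- viewer.grab_frame(name): name is "side" or "top"; returns a dict with "img" (400x640x3 uint8, red, green, blue), "range_z" (400x640 float32, mm along the optical axis (not along the pixel's ray), 0 where there is no reading), "K" (3x3 intrinsics, pixels), "R" (3x3) and "t" (3): a world point X has camera coordinates R X + t. Camera axes: x right, y down, z forward; pixel columns grow to the right and rows downward; lengths in mm; the calibration is good to about 2 mm. A picture is of the moment at which its call begins.
- ctrl.hand_in(): hands the job in; it is judged then, once.
The state is a dict: "time": time; "joints": joint angles; "joint_velocities": joint speeds; "joint_torque": joint torques, N m; "ee_pos": TCP position; "tool_rot": TCP orientation; "wrist_force": force on the tool from outside, world axes, zero at the start; "ft_torque": the same for the moment, N m; "grip_width": opening from 0.0 (shut) to 1.0 (fully open); "finger_force": force on a finger pad.
Only numpy, scipy, OpenCV 4.12 (cv2) and the standard library are available. Lean on these libraries where they do the work, as an engineer would, in place of code of your own. Each camera call takes 0.05 s, during which the arm holds its last target. There are 200 camera calls.

TASK

Prove the portion mould before service: take the tamper by its handle from its dish and press the sprung plate in the mould squarely and slowly all the way down until it bottoms out on its stop, and keep it there, level, under a steady push of about 18 newtons (never over 25) for two seconds. Then let the plate come back up and gently set the tamper upright in its dish again; leave the thermometer, label roll and pen where they lie.

Things in the scene. Friction and masses are not known exactly. Their poses are not given: they have to be found in the camera images.
- mould: Round open steel portion mould, fixed to the table: bore 100 mm across, rim 62 mm above the table, rim 116 mm and foot flange 130 mm across, two small lug handles at its own +y and -y sides (71 mm from the axis, 40 mm up). Origin: on the axis at table level, z up. Stands left or right of the thermometer, the dish on the other side.
- plate: Loose flat round aluminium plate, 94 mm across, 8 mm thick, 0.25 kg, level in the mould's bore on three light springs. Origin: centre of its underside, z up; unpressed it lies 40 mm above the table (top face 48 mm, 14 mm below the rim). It goes down 9 to 30 mm, bottoming out on a hidden rubber-topped stop. It tips if pressed askew and springs back up when let go.
- plate_top (a point): Centre of the plate's top face, where the tamper presses. The stop's height differs each time and cannot be seen: feel for it. On the way down the tamper's push on the plate is only 1 to 8 N, rising about 0.23 N per mm; on the stop it rises about 8 N per mm.
- tamper: Tamper standing upright in its dish, about 0.4 kg: flat round steel foot 88 mm across (edge 13 mm thick), a thin stem, and an upright round wooden handle 36 mm thick from 50 to 108 mm above the underside of the foot. Origin: centre of the underside of the foot, z up the handle. Grip 75 to 90 mm above the origin, to clear the mould's rim, firmly (30 N or more).
- dish: Shallow round steel dish fixed to the table, 112 mm across its rim, 12 mm high, inner floor 4 mm above the table and about 98 mm across. Origin: on its axis at table level, z up. The tamper's place.
- thermometer: Bystander: food probe thermometer, 26x179x16 mm, lying pointing away from the robot between the mould and the dish. Origin: centre of its underside.
- roll: Bystander: roll of labels lying flat, 78 mm across, 25 mm high, behind the mould and dish. Origin: centre of its underside.
- pen: Bystander: pen, 135 mm long, 17 mm thick, lying across, behind the mould and dish. Origin: centre of its underside.
Mind the look-alikes: they are no part of the job. Leave any blue or pink look-alike of the tamper alone.

How it is judged:
By the outcome, as a careful person would: the job done as asked, in the order asked, and still so for the second after the job is handed in, with the robot touching nothing.
It also fails if it takes over 56 s, if anything falls off the work surface, if the arm or the gripper's body presses on something with over 40 N, if the wrist force passes 120 N, or if a joint passes its speed limit or range.

## Working session

There is one attempt and no reset: what is moved stays moved. The work goes in short steps, Python scripts to look and compute and a tool call to move; the robot and the scene stay as the last step left them, time stands still between calls to the robot, and variables do not carry over. Pictures are saved under pics/ and viewed, at most 10 in all, crops included, and the job is handed in when it is done.

Besides the shell and the picture viewer there is one more tool, called after "Call:" as a command line: name --argument value ..., lists and objects as JSON in quotes. apply_moves: Moves the arm, as the interface text tells. Its arguments: {"type":"object","properties":{"commands":{"type":"array"},"gripper":{"type":"number"}},"required":["commands"]}

```bash
mkdir -p pics; python3 - <<'E'
from workcell import status, viewer, ctrl
import cv2,numpy as np
for n in("top","side"):
    f=viewer.grab_frame(n); cv2.imwrite(f"pics/{n}0.png",f["img"][:,:,::-1]); np.savez(f"{n}0.npz",**f)
    print(n,f["K"].tolist(),np.round(f["R"],3).tolist(),np.round(f["t"],1).tolist())
s=status.read_state()
print({k:np.round(v,3).tolist() for k,v in s.items()},ctrl.hold_point_z)
E
```

```text
top [[493.81944303968197, 0.0, 315.07935613648095], [0.0, 493.81944303968197, 201.16890345448888], [0.0, 0.0, 1.0]] [[0.006, -1.0, 0.03], [-0.985, -0.012, -0.173], [0.174, -0.028, -0.984]] [-30.6, 526.2, 1015.0]
side [[455.26497631147396, 0.0, 325.70073334053336], [0.0, 455.26497631147396, 200.88448307476725], [0.0, 0.0, 1.0]] [[0.986, -0.164, 0.019], [-0.074, -0.543, -0.836], [0.147, 0.823, -0.548]] [-529.5, 92.3, 816.5]
{'time': 0.1, 'joints': [80.735, 20.587, 0.638, -0.019, -70.137, -16.507], 'joint_velocities': [-0.048, -0.099, 0.134, 0.072, -0.089, -0.055], 'joint_torque': [-0.004, -58.416, 29.375, 7.015, 0.01, -0.0], 'ee_pos': [293.305, 607.437, 225.712], 'tool_rot': [179.913, -0.008, -25.778], 'wrist_force': [-0.336, 0.55, 0.407], 'ft_torque': [0.049, 0.034, 0.01], 'finger_force': 0.0, 'grip_width': 0.999} 18.8
```

View pics/top0.png

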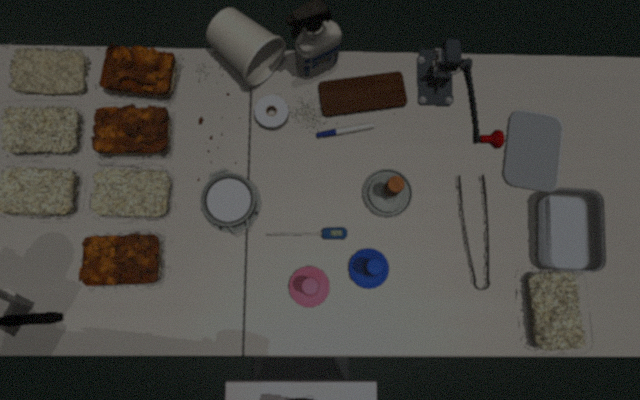

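View pics/side0.png

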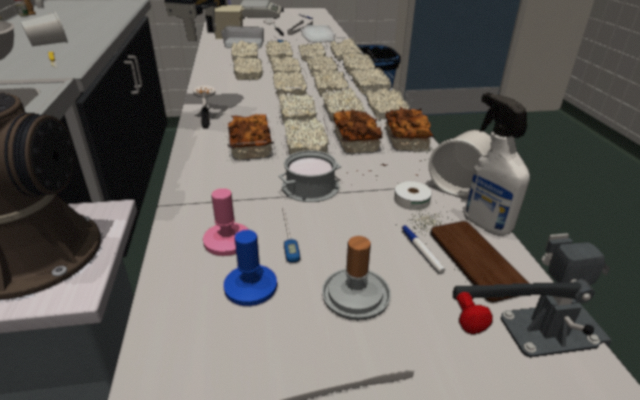

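The top view shows the mould at (230,201), the tamper's orange handle at (394,185) in its dish at (387,192), with the thermometer between at (310,234). The blue and pink look-alikes are at (368,268) and (309,286). In the side view, the mould is at (311,172) and the handle at (358,255).

```bash
cat > h.py <<'E'
import cv2,numpy as np
def cloud(f):
    d=np.asarray(f["range_z"],float); v,u=np.mgrid[:400,:640]; K=f["K"]
    p=np.stack([(u-K[0,2])/K[0,0]*d,(v-K[1,2])/K[1,1]*d,d],-1)-f["t"]
    P=p@f["R"]; P[d==0]=np.nan; return P
def ray(f,u,v,z):
    r=f["R"].T@np.linalg.inv(f["K"])@[u,v,1]; c=-f["R"].T@f["t"]
    return c+r*(z-c[2])/r[2]
def fit(q):  # algebraic circle
    A=np.c_[q,np.ones(len(q))]; s=np.linalg.lstsq(A,(q**2).sum(1),rcond=None)[0]
    c=s[:2]/2; return np.r_[c,np.sqrt(s[2]+c@c)]
def orange(f):
    h=cv2.cvtColor(np.ascontiguousarray(f["img"]),cv2.COLOR_RGB2HSV); return cv2.inRange(h,(3,90,60),(18,255,255))
E
cat > m.py <<'E'
from h import *
T=np.load("top0.npz");S=np.load("side0.npz")
for n,f,b in(("top",T,(372,165,415,215)),("side",S,(335,225,380,290))):
    P=cloud(f); m=np.zeros((400,640),bool); m[b[1]:b[3],b[0]:b[2]]=1; m&=orange(f)>0
    q=P[m]; zt=np.nanpercentile(q[:,2],95); print(n,"handle n",m.sum(),"ztop",zt)
    k=m&(P[...,2]>zt-5); v,u=np.nonzero(k)
    print(" top mean cloud",np.nanmean(P[k],0), "ray@112",ray(f,u.mean(),v.mean(),112))
    if n=="side": q=q[q[:,2]<zt-8]; print(" side surf fit",fit(q[:,:2]))
P=cloud(T)
def reg(b): 
    q=P[b[1]:b[3],b[0]:b[2]].reshape(-1,3); return q[~np.isnan(q[:,0])]
q=reg((190,160,270,245)); 
r=q[(q[:,2]>56)&(q[:,2]<68)]; print("mould rim",len(r),fit(r[:,:2]),r[:,2].mean(),"minrect",cv2.minEnclosingCircle(r[:,:2].astype(np.float32)))
pl=q[(q[:,2]>42)&(q[:,2]<53)]; print("plate",len(pl),np.median(pl,0),cv2.minEnclosingCircle(pl[:,:2].astype(np.float32)))
q=reg((355,160,420,225)); 
d=q[(q[:,2]>6)&(q[:,2]<20)];print("dish",len(d),np.median(d,0),cv2.minEnclosingCircle(d[:,:2].astype(np.float32)))
for nm,b in(("blue",(345,245,395,290)),("pink",(285,262,332,310)),("roll",(250,90,292,132))):
    a=reg(b);a=a[a[:,2]>6];print(nm,a.min(0).round(),a.max(0).round())
E
python3 m.py
python3 - <<'E'
import cv2,numpy as np
T=cv2.imread("pics/top0.png")
a=cv2.resize(T[155:250,185:280],(380,380),interpolation=cv2.INTER_CUBIC);b=cv2.resize(T[145:240,340:435],(380,380),interpolation=cv2.INTER_CUBIC)
cv2.imwrite("pics/crop.png",np.hstack([a,b]))
E
```

```text
top handle n 215 ztop 115.19448339665331
 top mean cloud [ 553.10585772 -188.35002753  112.63584374] ray@112 [ 553.22934493 -188.47386991  112.        ]
side handle n 749 ztop 112.83608080425078
 top mean cloud [ 552.40969944 -193.35232202  111.57618826] ray@112 [ 552.249076  -193.9573245  112.       ]
 side surf fit [ 552.82287048 -190.76163402   16.00998987]
mould rim 511 [526.58478324 158.45204122  54.51012884] 60.80830982620532 minrect ((527.190185546875, 158.75924682617188), 58.2906494140625)
plate 1678 [526.87802546 158.8434522   48.34745906] ((527.458740234375, 157.27645874023438), 72.0497817993164)
dish 814 [ 547.33185766 -183.33741443   14.27472762] ((561.0872802734375, -178.8929443359375), 81.95620727539062)
blue [ 343. -189.    6.] [ 428. -101.  112.]
pink [300. -61.   6.] [388.  37. 114.]
roll [697.  29.   6.] [776. 118.  33.]
```

View pics/crop.png

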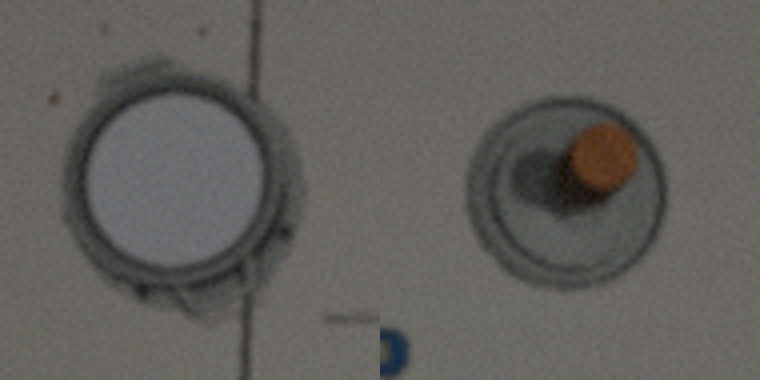

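Call:
apply_moves --commands '[{"wz":-6.44},{"wz":-6.44},{"wz":-6.44},{"wz":-6.44},{"tx":5,"ty":15},{"tx":11.3,"ty":34.7},{"tx":11.3,"ty":34.7},{"tx":11.3,"ty":34.7},{"tx":11.3,"ty":34.7},{"tx":11.3,"ty":34.7}]' --gripper -1

```text
validation failed for argument at $.co...
```

```bash
python3 - <<'E'
from h import *
from workcell import status
T=np.load("top0.npz");S=np.load("side0.npz")
print(status.read_state()["joints"])
print("dish ray",ray(T,386.5,193,12), "foot?", ray(T,385,190,17))
g=cv2.cvtColor(T["img"],cv2.COLOR_RGB2GRAY)
for nm,b,z in(("dish",(355,160,420,225),12),("mould",(195,165,265,240),62)):
    c=g[b[1]:b[3],b[0]:b[2]]; c=cv2.resize(c,None,fx=4,fy=4,interpolation=cv2.INTER_CUBIC)
    o=cv2.HoughCircles(cv2.GaussianBlur(c,(9,9),2),cv2.HOUGH_GRADIENT,1.5,60,param1=60,param2=30,minRadius=60,maxRadius=125)
    if o is not None:
        for x,y,r in o[0][:4]: print(nm,ray(T,b[0]+x/4,b[1]+y/4,z).round(1),"r mm",r/4/493.8*990)
E
```

```text
[ 8.07352590e+01  2.05868859e+01  6.38139961e-01 -1.86909665e-02
 -7.01371680e+01 -1.65072650e+01]
dish ray [ 552.99443376 -186.43824347   12.        ] foot? [ 558.78669839 -182.32401554   17.        ]
mould [524.8 157.1  62. ] r mm 43.38017
```

Call:
apply_moves --commands '[{"tx":0,"ty":0,"tz":0,"wx":0,"wy":0,"wz":-6.44},{"tx":0,"ty":0,"tz":0,"wx":0,"wy":0,"wz":-6.44},{"tx":0,"ty":0,"tz":0,"wx":0,"wy":0,"wz":-6.44},{"tx":0,"ty":0,"tz":0,"wx":0,"wy":0,"wz":-6.44},{"tx":5,"ty":15,"tz":0,"wx":0,"wy":0,"wz":0},{"tx":11.3,"ty":34.7,"tz":0,"wx":0,"wy":0,"wz":0},{"tx":11.3,"ty":34.7,"tz":0,"wx":0,"wy":0,"wz":0},{"tx":11.3,"ty":34.7,"tz":0,"wx":0,"wy":0,"wz":0},{"tx":11.3,"ty":34.7,"tz":0,"wx":0,"wy":0,"wz":0},{"tx":11.3,"ty":34.7,"tz":0,"wx":0,"wy":0,"wz":0}]' --gripper -1

```text
time: 0.93
ee_pos: [355.0, 417.4, 226.1]
tool_rot: [180.0, 0.0, 0.0]
wrist_force: [1.9, -0.4, 0.1]
grip_width: 0.999
finger_force: 0.0
```

Call:
apply_moves --commands '[{"tx":11.3,"ty":34.7,"tz":0,"wx":0,"wy":0,"wz":0},{"tx":11.3,"ty":34.7,"tz":0,"wx":0,"wy":0,"wz":0},{"tx":11.3,"ty":34.7,"tz":0,"wx":0,"wy":0,"wz":0},{"tx":11.3,"ty":34.7,"tz":0,"wx":0,"wy":0,"wz":0},{"tx":11.3,"ty":34.7,"tz":0,"wx":0,"wy":0,"wz":0},{"tx":11.3,"ty":34.7,"tz":0,"wx":0,"wy":0,"wz":0},{"tx":11.3,"ty":34.7,"tz":0,"wx":0,"wy":0,"wz":0},{"tx":11.3,"ty":34.7,"tz":0,"wx":0,"wy":0,"wz":0},{"tx":11.3,"ty":34.7,"tz":0,"wx":0,"wy":0,"wz":0},{"tx":11.3,"ty":34.7,"tz":0,"wx":0,"wy":0,"wz":0}]' --gripper -1

```text
time: 1.77
ee_pos: [467.8, 70.5, 226.6]
tool_rot: [-180.0, -0.0, 0.0]
wrist_force: [0.7, 0.2, 0.1]
grip_width: 1.005
finger_force: 0.0
```

Call:
apply_moves --commands '[{"tx":11.3,"ty":34.7,"tz":0,"wx":0,"wy":0,"wz":0},{"tx":11.3,"ty":34.7,"tz":0,"wx":0,"wy":0,"wz":0},{"tx":11.3,"ty":34.7,"tz":0,"wx":0,"wy":0,"wz":0},{"tx":11.3,"ty":34.7,"tz":0,"wx":0,"wy":0,"wz":0},{"tx":11.3,"ty":34.7,"tz":0,"wx":0,"wy":0,"wz":0},{"tx":11.3,"ty":34.7,"tz":0,"wx":0,"wy":0,"wz":0},{"tx":11.3,"ty":34.7,"tz":0,"wx":0,"wy":0,"wz":0},{"tx":5.9,"ty":18.4,"tz":0,"wx":0,"wy":0,"wz":0},{"tx":0,"ty":0,"tz":0,"wx":0,"wy":0,"wz":0},{"tx":0,"ty":0,"tz":0,"wx":0,"wy":0,"wz":0}]' --gripper -1

```text
time: 2.6
ee_pos: [552.4, -190.1, 225.6]
tool_rot: [-180.0, 0.1, -0.2]
wrist_force: [-0.2, 0.3, -1.2]
grip_width: 1.001
finger_force: 0.0
```

```bash
python3 - <<'E'
from workcell import status, viewer
import numpy as np,cv2
from h import *
s=status.read_state();print(s["ee_pos"],s["tool_rot"],s["wrist_force"],s["joints"].round(1) if hasattr(s["joints"],"round") else s["joints"])
f=viewer.grab_frame("side");P=cloud(f);m=orange(f)>0;m[:225]=0;m[290:]=0;m[:,:335]=0;m[:,380:]=0
q=P[m];print(len(q),q.max(0),fit(q[q[:,2]<100][:,:2]))
cv2.imwrite("pics/side1.png",f["img"][:,:,::-1])
E
```

```text
[ 552.44350341 -190.07284251  225.5629227 ] [-1.79986103e+02  9.96230098e-02 -1.58414541e-01] [-0.22973047  0.31957525 -1.23339474] [  0.2  12.2 -11.1  -0.  -66.8  89.7]
658 [nan nan nan] [ 552.81506123 -190.50304698   16.21690913]
```

Call:
apply_moves --commands '[{"tx":0,"ty":0,"tz":15,"wx":0,"wy":0,"wz":0},{"tx":0,"ty":0,"tz":30,"wx":0,"wy":0,"wz":0},{"tx":0,"ty":0,"tz":30,"wx":0,"wy":0,"wz":0},{"tx":0,"ty":0,"tz":30,"wx":0,"wy":0,"wz":0},{"tx":0,"ty":0,"tz":25,"wx":0,"wy":0,"wz":0},{"tx":0,"ty":0,"tz":16,"wx":0,"wy":0,"wz":0},{"tx":0,"ty":0,"tz":10,"wx":0,"wy":0,"wz":0},{"tx":0,"ty":0,"tz":0,"wx":0,"wy":0,"wz":0},{"tx":0,"ty":0,"tz":0,"wx":0,"wy":0,"wz":0}]' --gripper -1

```text
time: 3.4
ee_pos: [553.1, -188.4, 71.0]
tool_rot: [180.0, -0.0, 0.1]
wrist_force: [-0.4, 0.5, 0.5]
grip_width: 0.999
finger_force: 0.0
```

Call:
apply_moves --commands '[{"tx":0,"ty":0,"tz":0,"wx":0,"wy":0,"wz":0},{"tx":0,"ty":0,"tz":0,"wx":0,"wy":0,"wz":0},{"tx":0,"ty":0,"tz":0,"wx":0,"wy":0,"wz":0},{"tx":0,"ty":0,"tz":0,"wx":0,"wy":0,"wz":0},{"tx":0,"ty":0,"tz":0,"wx":0,"wy":0,"wz":0},{"tx":0,"ty":0,"tz":0,"wx":0,"wy":0,"wz":0},{"tx":0,"ty":0,"tz":0,"wx":0,"wy":0,"wz":0},{"tx":0,"ty":0,"tz":0,"wx":0,"wy":0,"wz":0}]' --gripper 1

```text
time: 4.07
ee_pos: [552.8, -189.1, 70.6]
tool_rot: [180.0, 0.0, -0.0]
wrist_force: [0.1, -0.5, 0.5]
grip_width: 0.456
finger_force: 0.0
```

```bash
python3 -c "
from workcell import status
s=status.read_state();print({k:s[k] for k in('ee_pos','tool_rot','wrist_force','ft_torque','finger_force','grip_width')})"
```

```text
{'ee_pos': array([ 552.80806059, -189.08483586,   70.59026588]), 'tool_rot': array([ 1.79998546e+02,  1.12015648e-04, -1.34797065e-02]), 'wrist_force': array([ 0.0552077 , -0.54116915,  0.54845169]), 'ft_torque': array([-0.04924926,  0.0371095 ,  0.00383642]), 'finger_force': 0.0, 'grip_width': 0.45576034915349106}
```

Call:
apply_moves --commands '[{"tx":0,"ty":0,"tz":0,"wx":0,"wy":0,"wz":0},{"tx":0,"ty":0,"tz":0,"wx":0,"wy":0,"wz":0},{"tx":0,"ty":0,"tz":0,"wx":0,"wy":0,"wz":0},{"tx":0,"ty":0,"tz":0,"wx":0,"wy":0,"wz":0},{"tx":0,"ty":0,"tz":0,"wx":0,"wy":0,"wz":0}]' --gripper 1

```text
time: 4.48
ee_pos: [552.8, -189.0, 70.5]
tool_rot: [-180.0, 0.0, -0.0]
wrist_force: [0.2, 0.8, -0.7]
grip_width: 0.408
finger_force: 30.0
```

Call:
apply_moves --commands '[{"tx":0,"ty":0,"tz":-2,"wx":0,"wy":0,"wz":0},{"tx":0,"ty":0,"tz":-4,"wx":0,"wy":0,"wz":0},{"tx":0,"ty":0,"tz":-8,"wx":0,"wy":0,"wz":0},{"tx":0,"ty":0,"tz":-15,"wx":0,"wy":0,"wz":0},{"tx":0,"ty":0,"tz":-20,"wx":0,"wy":0,"wz":0},{"tx":0,"ty":0,"tz":-20,"wx":0,"wy":0,"wz":0},{"tx":0,"ty":0,"tz":-20,"wx":0,"wy":0,"wz":0},{"tx":0,"ty":0,"tz":-15,"wx":0,"wy":0,"wz":0},{"tx":0,"ty":0,"tz":-6,"wx":0,"wy":0,"wz":0},{"tx":0,"ty":0,"tz":0,"wx":0,"wy":0,"wz":0}]' --gripper 1

```text
time: 5.32
ee_pos: [553.6, -189.1, 182.5]
tool_rot: [180.0, -0.2, -0.0]
wrist_force: [0.8, -0.1, -4.9]
grip_width: 0.402
finger_force: 30.0
```

```bash
cat > look.py <<'E'
from workcell import status, viewer
import sys
from h import *
s=status.read_state()
print({k:np.round(s[k],3).tolist() for k in('time','ee_pos','tool_rot','wrist_force','ft_torque','finger_force','grip_width','joints')})
if len(sys.argv)>1:
    fs=[viewer.grab_frame(n) for n in("top","side")]
    for n,f in zip(("top","side"),fs): np.savez(f"{n}{sys.argv[1]}.npz",**f)
    cv2.imwrite(f"pics/both{sys.argv[1]}.png",np.vstack([fs[0]["img"][60:340,100:500],fs[1]["img"][60:340,150:550]])[:,:,::-1])
E
python3 look.py 2
```

```text
{'time': 5.317, 'ee_pos': [553.581, -189.12, 182.511], 'tool_rot': [179.992, -0.185, -0.013], 'wrist_force': [0.811, -0.146, -4.874], 'ft_torque': [-0.046, -0.042, -0.03], 'finger_force': 29.998, 'grip_width': 0.402, 'joints': [0.284, 13.903, -14.744, 0.01, -61.168, 89.698]}
```

View pics/both2.png

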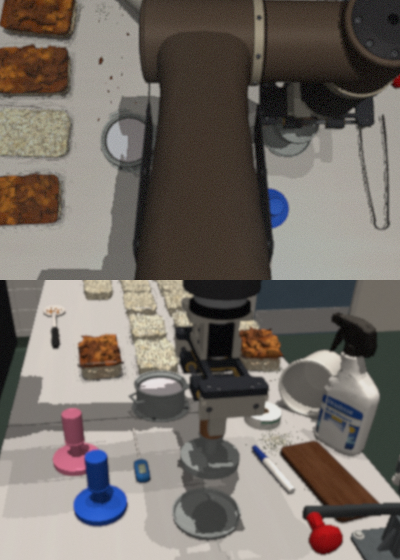

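Tamper held upright at side crop (209,456), and the empty dish is below it. I'll measure the held foot's centre and tilt.

```bash
python3 - <<'E'
from h import *
f=np.load("side2.npz");P=cloud(f)
# foot: TCP 182.5 -> origin ~116
q=P[200:270,320:400].reshape(-1,3);q=q[~np.isnan(q[:,0])]
a=q[(q[:,2]>105)&(q[:,2]<140)&(abs(q[:,0]-553)<60)&(abs(q[:,1]+189)<60)]
r=np.hypot(a[:,0]-553,a[:,1]+189)
t=a[(r>15)&(r<38)&(a[:,2]>122)];c=np.linalg.lstsq(np.c_[t[:,:2]-[553,-189],np.ones(len(t))],t[:,2],rcond=None)[0]
print(len(a),len(t),"tilt deg x,y",np.degrees(c[:2]),c[2]); e=a[r>36]; print("edge fit",fit(e[:,:2]),e[:,2].min(),e[:,2].max())
t=a[r>10]; print("minenc",cv2.minEnclosingCircle(t[:,:2].astype(np.float32)))
# empty dish
q=P[260:330,315:400].reshape(-1,3);q=q[(q[:,2]>7)&(q[:,2]<20)];print("dish",len(q),fit(q[:,:2]),cv2.minEnclosingCircle(q[:,:2].astype(np.float32)))
# mould from side, first image
P=cloud(np.load("side0.npz"));q=P[145:205,275:345].reshape(-1,3)
r=q[(q[:,2]>57)&(q[:,2]<68)];print("mould rim",len(r),fit(r[:,:2]),cv2.minEnclosingCircle(r[:,:2].astype(np.float32)))
p=q[(q[:,2]>44)&(q[:,2]<52)]; print("plate",len(p))
E
```

```text
1870 961 tilt deg x,y [0.41859165 0.83797469] 131.6343556549089
edge fit [ 552.75299994 -190.81314653   40.6735659 ] 113.8558560988467 133.21796136507166
minenc ((553.2332763671875, -189.49578857421875), 44.96890640258789)
dish 565 [ 554.04270531 -190.18509655   53.44362855] ((555.718994140625, -189.20977783203125), 56.9928092956543)
mould rim 351 [527.01422379 157.56392081  55.38640837] ((526.5426025390625, 159.56031799316406), 60.561187744140625)
plate 817
```

Call:
apply_moves --commands '[{"tx":0,"ty":-10,"tz":0,"wx":0,"wy":0,"wz":0},{"tx":-2,"ty":-20,"tz":0,"wx":0,"wy":0,"wz":0},{"tx":-3,"ty":-30,"tz":0,"wx":0,"wy":0,"wz":0},{"tx":-3,"ty":-30,"tz":0,"wx":0,"wy":0,"wz":0},{"tx":-3,"ty":-30,"tz":0,"wx":0,"wy":0,"wz":0},{"tx":-3,"ty":-30,"tz":0,"wx":0,"wy":0,"wz":0},{"tx":-3,"ty":-30,"tz":0,"wx":0,"wy":0,"wz":0},{"tx":-3,"ty":-30,"tz":0,"wx":0,"wy":0,"wz":0},{"tx":-3,"ty":-30,"tz":0,"wx":0,"wy":0,"wz":0},{"tx":-3,"ty":-30,"tz":0,"wx":0,"wy":0,"wz":0}]'

```text
time: 6.25
ee_pos: [525.6, 82.5, 179.3]
tool_rot: [180.0, 0.1, -0.0]
wrist_force: [0.3, 0.1, -5.1]
grip_width: 0.407
finger_force: 30.0
```

Call:
apply_moves --commands '[{"tx":0,"ty":-30,"tz":0,"wx":0,"wy":0,"wz":0},{"tx":0,"ty":-25,"tz":0,"wx":0,"wy":0,"wz":0},{"tx":0,"ty":-15,"tz":0,"wx":0,"wy":0,"wz":0},{"tx":0,"ty":-7.5,"tz":0,"wx":0,"wy":0,"wz":0},{"tx":0,"ty":0,"tz":0,"wx":0,"wy":0,"wz":0},{"tx":0,"ty":0,"tz":10,"wx":0,"wy":0,"wz":0},{"tx":0,"ty":0,"tz":15,"wx":0,"wy":0,"wz":0},{"tx":0,"ty":0,"tz":9,"wx":0,"wy":0,"wz":0},{"tx":0,"ty":0,"tz":0,"wx":0,"wy":0,"wz":0},{"tx":0,"ty":0,"tz":0,"wx":0,"wy":0,"wz":0}]'

```text
time: 7.08
ee_pos: [526.5, 157.3, 145.8]
tool_rot: [179.9, 0.1, -0.1]
wrist_force: [0.9, 0.1, -3.1]
grip_width: 0.406
finger_force: 30.0
```

```bash
python3 look.py 3
```

```text
{'time': 7.083, 'ee_pos': [526.502, 157.318, 145.755], 'tool_rot': [179.92, 0.092, -0.069], 'wrist_force': [0.884, 0.055, -3.133], 'ft_torque': [-0.006, -0.028, -0.025], 'finger_force': 29.998, 'grip_width': 0.406, 'joints': [37.071, 12.778, -21.594, 0.01, -55.75, 52.855]}
```

View pics/both3.png

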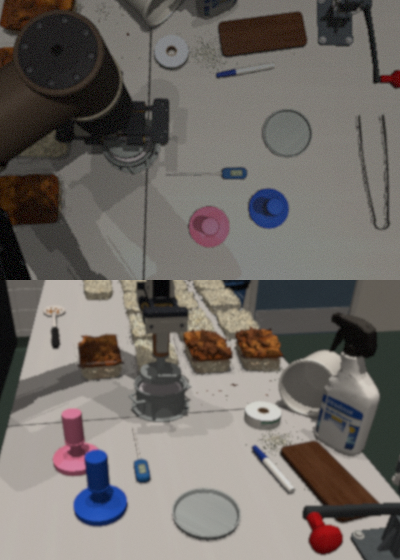

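The tamper sits over the mould at side crop (160,385), and the dish is clear in the top crop at (287,133). A quick relative check of foot against mould, and of the dish centre:

```bash
python3 - <<'E'
from h import *
P=cloud(np.load("side3.npz"));q=P[125:215,270:350].reshape(-1,3);q=q[~np.isnan(q[:,0])]
r=np.hypot(q[:,0]-527,q[:,1]-158)
a=q[(q[:,2]>77)&(q[:,2]<100)&(r<55)&(r>12)];print("foot",len(a),cv2.minEnclosingCircle(a[:,:2].astype(np.float32)),a[:,2].min(),a[:,2].max())
e=a[(a[:,2]<88)];print(" edge fit",fit(e[:,:2]))
m=q[(q[:,2]>25)&(q[:,2]<58)&(r<62)&(r>48)];print("mould wall fit",len(m),fit(m[:,:2]))
f0=cloud(np.load("side0.npz"));k=f0[125:215,270:350].reshape(-1,3);r=np.hypot(k[:,0]-527,k[:,1]-158);m=k[(k[:,2]>25)&(k[:,2]<58)&(r<62)&(r>50)];print("mould wall fit0",len(m),fit(m[:,:2]))
for n,b in(("top3",(355,160,420,225)),("side3",(315,260,400,330))):
    q=cloud(np.load(n+".npz"))[b[1]:b[3],b[0]:b[2]].reshape(-1,3)
    q=q[(q[:,2]>8)&(q[:,2]<18)];print(n,"dish",len(q),fit(q[:,:2]),cv2.minEnclosingCircle(q[:,:2].astype(np.float32))[0])
E
```

```text
foot 707 ((525.9046630859375, 155.51780700683594), 45.52124786376953) 79.19991968177337 99.97216250773485
 edge fit [527.36074966 157.23285208  43.22881926]
mould wall fit 692 [526.85206049 157.45138112  52.4152709 ]
mould wall fit0 826 [526.85136424 157.94345333  52.81052692]
top3 dish 338 [ 554.02327707 -189.58792671   50.74194846] (553.94921875, -189.4317626953125)
side3 dish 495 [ 553.99857647 -190.21588489   53.63598689] (554.1356811523438, -189.24876403808594)
```

Call:
apply_moves --commands '[{"tx":0,"ty":0,"tz":5,"wx":0,"wy":0,"wz":0},{"tx":0,"ty":0,"tz":6,"wx":0,"wy":0,"wz":0},{"tx":0,"ty":0,"tz":5,"wx":0,"wy":0,"wz":0},{"tx":0,"ty":0,"tz":4,"wx":0,"wy":0,"wz":0},{"tx":0,"ty":0,"tz":3,"wx":0,"wy":0,"wz":0},{"tx":0,"ty":0,"tz":2,"wx":0,"wy":0,"wz":0},{"tx":0,"ty":0,"tz":1,"wx":0,"wy":0,"wz":0},{"tx":0,"ty":0,"tz":0,"wx":0,"wy":0,"wz":0},{"tx":0,"ty":0,"tz":0,"wx":0,"wy":0,"wz":0}]'

```text
time: 7.93
ee_pos: [527.0, 158.6, 120.7]
tool_rot: [-180.0, -0.0, -0.0]
wrist_force: [-0.1, 0.0, -5.4]
grip_width: 0.408
finger_force: 30.0
```

Call:
apply_moves --commands '[{"tx":0,"ty":0,"tz":0.7,"wx":0,"wy":0,"wz":0},{"tx":0,"ty":0,"tz":0.7,"wx":0,"wy":0,"wz":0},{"tx":0,"ty":0,"tz":0.7,"wx":0,"wy":0,"wz":0},{"tx":0,"ty":0,"tz":0.7,"wx":0,"wy":0,"wz":0},{"tx":0,"ty":0,"tz":0.7,"wx":0,"wy":0,"wz":0},{"tx":0,"ty":0,"tz":0.7,"wx":0,"wy":0,"wz":0},{"tx":0,"ty":0,"tz":0.7,"wx":0,"wy":0,"wz":0},{"tx":0,"ty":0,"tz":0.7,"wx":0,"wy":0,"wz":0},{"tx":0,"ty":0,"tz":0.5,"wx":0,"wy":0,"wz":0},{"tx":0,"ty":0,"tz":0,"wx":0,"wy":0,"wz":0}]'

```text
time: 8.77
ee_pos: [526.9, 158.4, 114.3]
tool_rot: [180.0, 0.0, -0.0]
wrist_force: [0.3, -0.0, -5.2]
grip_width: 0.404
finger_force: 30.0
```

```bash
python3 look.py
```

```text
{'time': 8.767, 'ee_pos': [526.869, 158.442, 114.333], 'tool_rot': [179.993, 0.007, -0.011], 'wrist_force': [0.284, -0.032, -5.155], 'ft_torque': [-0.085, 0.037, 0.033], 'finger_force': 29.998, 'grip_width': 0.404, 'joints': [37.141, 14.703, -23.755, 0.002, -51.552, 52.847]}
```

Call:
apply_moves --commands '[{"tx":0,"ty":0,"tz":0.7,"wx":0,"wy":0,"wz":0},{"tx":0,"ty":0,"tz":0.7,"wx":0,"wy":0,"wz":0},{"tx":0,"ty":0,"tz":0.7,"wx":0,"wy":0,"wz":0},{"tx":0,"ty":0,"tz":0.7,"wx":0,"wy":0,"wz":0},{"tx":0,"ty":0,"tz":0.7,"wx":0,"wy":0,"wz":0},{"tx":0,"ty":0,"tz":0.7,"wx":0,"wy":0,"wz":0},{"tx":0,"ty":0,"tz":0.7,"wx":0,"wy":0,"wz":0},{"tx":0,"ty":0,"tz":0.7,"wx":0,"wy":0,"wz":0},{"tx":0,"ty":0,"tz":0.7,"wx":0,"wy":0,"wz":0},{"tx":0,"ty":0,"tz":0.7,"wx":0,"wy":0,"wz":0}]'

```text
time: 9.6
ee_pos: [527.0, 158.5, 107.5]
tool_rot: [-180.0, -0.0, -0.0]
wrist_force: [0.6, -0.7, -2.4]
grip_width: 0.406
finger_force: 30.0
```

Call:
apply_moves --commands '[{"tx":0,"ty":0,"tz":0.5,"wx":0,"wy":0,"wz":0},{"tx":0,"ty":0,"tz":0.5,"wx":0,"wy":0,"wz":0},{"tx":0,"ty":0,"tz":0.5,"wx":0,"wy":0,"wz":0},{"tx":0,"ty":0,"tz":0,"wx":0,"wy":0,"wz":0}]'

```text
time: 9.93
ee_pos: [526.9, 158.5, 105.9]
tool_rot: [-180.0, -0.0, -0.0]
wrist_force: [-0.4, 0.5, -2.7]
grip_width: 0.405
finger_force: 30.0
```

Call:
apply_moves --commands '[{"tx":0,"ty":0,"tz":0.5,"wx":0,"wy":0,"wz":0},{"tx":0,"ty":0,"tz":0.5,"wx":0,"wy":0,"wz":0},{"tx":0,"ty":0,"tz":0.5,"wx":0,"wy":0,"wz":0},{"tx":0,"ty":0,"tz":0,"wx":0,"wy":0,"wz":0}]'

```text
time: 10.27
ee_pos: [526.9, 158.5, 104.4]
tool_rot: [-180.0, -0.0, -0.0]
wrist_force: [0.3, -0.6, -1.7]
grip_width: 0.405
finger_force: 30.0
```

Call:
apply_moves --commands '[{"tx":0,"ty":0,"tz":0.5,"wx":0,"wy":0,"wz":0},{"tx":0,"ty":0,"tz":0.5,"wx":0,"wy":0,"wz":0},{"tx":0,"ty":0,"tz":0.5,"wx":0,"wy":0,"wz":0},{"tx":0,"ty":0,"tz":0,"wx":0,"wy":0,"wz":0}]'

```text
time: 10.6
ee_pos: [526.9, 158.5, 102.9]
tool_rot: [-180.0, -0.0, -0.0]
wrist_force: [-0.1, -0.9, -3.0]
grip_width: 0.409
finger_force: 30.0
```

Call:
apply_moves --commands '[{"tx":0,"ty":0,"tz":0.5,"wx":0,"wy":0,"wz":0},{"tx":0,"ty":0,"tz":0.5,"wx":0,"wy":0,"wz":0},{"tx":0,"ty":0,"tz":0.5,"wx":0,"wy":0,"wz":0},{"tx":0,"ty":0,"tz":0,"wx":0,"wy":0,"wz":0}]'

```text
time: 10.93
ee_pos: [526.9, 158.5, 101.4]
tool_rot: [180.0, -0.0, -0.0]
wrist_force: [0.5, -0.3, -1.0]
grip_width: 0.403
finger_force: 30.0
```

Call:
apply_moves --commands '[{"tx":0,"ty":0,"tz":0.5,"wx":0,"wy":0,"wz":0},{"tx":0,"ty":0,"tz":0.5,"wx":0,"wy":0,"wz":0},{"tx":0,"ty":0,"tz":0.5,"wx":0,"wy":0,"wz":0},{"tx":0,"ty":0,"tz":0,"wx":0,"wy":0,"wz":0}]'

```text
time: 11.27
ee_pos: [526.9, 158.5, 99.9]
tool_rot: [180.0, -0.0, -0.0]
wrist_force: [0.4, -0.8, -0.8]
grip_width: 0.4
finger_force: 30.0
```

Call:
apply_moves --commands '[{"tx":0,"ty":0,"tz":0.5,"wx":0,"wy":0,"wz":0},{"tx":0,"ty":0,"tz":0.5,"wx":0,"wy":0,"wz":0},{"tx":0,"ty":0,"tz":0.5,"wx":0,"wy":0,"wz":0},{"tx":0,"ty":0,"tz":0,"wx":0,"wy":0,"wz":0}]'

```text
time: 11.6
ee_pos: [526.9, 158.5, 98.4]
tool_rot: [-180.0, -0.0, -0.0]
wrist_force: [-0.5, 0.2, -0.3]
grip_width: 0.405
finger_force: 30.0
```

Call:
apply_moves --commands '[{"tx":0,"ty":0,"tz":0.5,"wx":0,"wy":0,"wz":0},{"tx":0,"ty":0,"tz":0.5,"wx":0,"wy":0,"wz":0},{"tx":0,"ty":0,"tz":0.5,"wx":0,"wy":0,"wz":0},{"tx":0,"ty":0,"tz":0,"wx":0,"wy":0,"wz":0}]'

```text
time: 11.93
ee_pos: [527.1, 158.5, 97.3]
tool_rot: [-180.0, -0.0, -0.0]
wrist_force: [-1.1, -0.0, 4.3]
grip_width: 0.403
finger_force: 30.0
```

Call:
apply_moves --commands '[{"tx":0,"ty":0,"tz":0.4,"wx":0,"wy":0,"wz":0},{"tx":0,"ty":0,"tz":0.4,"wx":0,"wy":0,"wz":0},{"tx":0,"ty":0,"tz":0,"wx":0,"wy":0,"wz":0},{"tx":0,"ty":0,"tz":0,"wx":0,"wy":0,"wz":0}]'

```text
time: 12.27
ee_pos: [527.1, 158.5, 96.9]
tool_rot: [-180.0, -0.0, 0.0]
wrist_force: [-3.4, -0.4, 7.7]
grip_width: 0.405
finger_force: 30.0
```

Call:
apply_moves --commands '[{"tx":-0.1,"ty":0,"tz":0.5,"wx":0,"wy":0,"wz":0},{"tx":-0.1,"ty":0,"tz":0.5,"wx":0,"wy":0,"wz":0},{"tx":0,"ty":0,"tz":0,"wx":0,"wy":0,"wz":0},{"tx":0,"ty":0,"tz":0,"wx":0,"wy":0,"wz":0}]'

```text
time: 12.6
ee_pos: [527.2, 158.6, 96.4]
tool_rot: [-180.0, -0.1, 0.0]
wrist_force: [-2.3, -1.9, 10.8]
grip_width: 0.406
finger_force: 30.0
```

```bash
python3 look.py
```

```text
{'time': 12.6, 'ee_pos': [527.224, 158.556, 96.435], 'tool_rot': [-179.988, -0.078, 0.017], 'wrist_force': [-2.338, -1.889, 10.819], 'ft_torque': [-0.598, 1.327, -0.024], 'finger_force': 30.002, 'grip_width': 0.406, 'joints': [37.154, 15.879, -24.949, 0.05, -49.103, 52.83]}
```

Call:
apply_moves --commands '[{"tx":-0.1,"ty":0,"tz":0.3,"wx":0,"wy":0,"wz":0},{"tx":-0.1,"ty":0,"tz":0.3,"wx":0,"wy":0,"wz":0},{"tx":0,"ty":0,"tz":0,"wx":0,"wy":0,"wz":0},{"tx":0,"ty":0,"tz":0,"wx":0,"wy":0,"wz":0}]'

```text
time: 12.93
ee_pos: [527.2, 158.6, 96.2]
tool_rot: [-180.0, -0.1, 0.0]
wrist_force: [-3.3, -1.5, 14.1]
grip_width: 0.407
finger_force: 30.0
```

```bash
python3 look.py 5
```

```text
{'time': 12.933, 'ee_pos': [527.209, 158.583, 96.163], 'tool_rot': [-179.982, -0.104, 0.025], 'wrist_force': [-3.319, -1.495, 14.101], 'ft_torque': [-0.715, 1.431, -0.023], 'finger_force': 30.002, 'grip_width': 0.407, 'joints': [37.165, 15.882, -24.994, 0.065, -49.029, 52.817]}
```

View pics/both5.png

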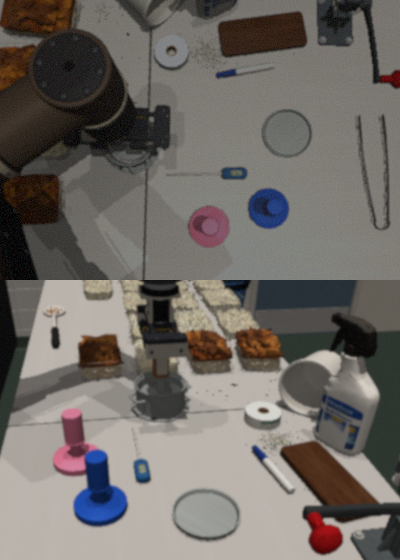

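The foot is inside the mould and upright (side crop (160,385)), with a push of about 18.5 N. I'll hold it there.

Call:
apply_moves --commands '[{"tx":0,"ty":0,"tz":0,"wx":0,"wy":0,"wz":0},{"tx":0,"ty":0,"tz":0,"wx":0,"wy":0,"wz":0},{"tx":0,"ty":0,"tz":0,"wx":0,"wy":0,"wz":0},{"tx":0,"ty":0,"tz":0,"wx":0,"wy":0,"wz":0},{"tx":0,"ty":0,"tz":0,"wx":0,"wy":0,"wz":0}]'

```text
time: 13.45
ee_pos: [527.2, 158.6, 96.2]
tool_rot: [-180.0, -0.1, 0.0]
wrist_force: [-3.9, -1.9, 13.2]
grip_width: 0.406
finger_force: 30.0
```

Call:
apply_moves --commands '[{"tx":0,"ty":0,"tz":0,"wx":0,"wy":0,"wz":0},{"tx":0,"ty":0,"tz":0,"wx":0,"wy":0,"wz":0},{"tx":0,"ty":0,"tz":0,"wx":0,"wy":0,"wz":0},{"tx":0,"ty":0,"tz":0,"wx":0,"wy":0,"wz":0},{"tx":0,"ty":0,"tz":0,"wx":0,"wy":0,"wz":0},{"tx":0,"ty":0,"tz":0,"wx":0,"wy":0,"wz":0},{"tx":0,"ty":0,"tz":0,"wx":0,"wy":0,"wz":0},{"tx":0,"ty":0,"tz":0,"wx":0,"wy":0,"wz":0},{"tx":0,"ty":0,"tz":0,"wx":0,"wy":0,"wz":0},{"tx":0,"ty":0,"tz":0,"wx":0,"wy":0,"wz":0}]'

```text
time: 14.28
ee_pos: [527.2, 158.6, 96.2]
tool_rot: [-180.0, -0.1, 0.0]
wrist_force: [-3.8, -1.1, 14.0]
grip_width: 0.406
finger_force: 30.0
```

Call:
apply_moves --commands '[{"tx":0,"ty":0,"tz":0,"wx":0,"wy":0,"wz":0},{"tx":0,"ty":0,"tz":0,"wx":0,"wy":0,"wz":0},{"tx":0,"ty":0,"tz":0,"wx":0,"wy":0,"wz":0},{"tx":0,"ty":0,"tz":0,"wx":0,"wy":0,"wz":0},{"tx":0,"ty":0,"tz":0,"wx":0,"wy":0,"wz":0},{"tx":0,"ty":0,"tz":0,"wx":0,"wy":0,"wz":0},{"tx":0,"ty":0,"tz":0,"wx":0,"wy":0,"wz":0},{"tx":0,"ty":0,"tz":0,"wx":0,"wy":0,"wz":0},{"tx":0,"ty":0,"tz":0,"wx":0,"wy":0,"wz":0},{"tx":0,"ty":0,"tz":0,"wx":0,"wy":0,"wz":0}]'

```text
time: 15.12
ee_pos: [527.2, 158.6, 96.2]
tool_rot: [-180.0, -0.1, 0.0]
wrist_force: [-3.0, -0.9, 13.4]
grip_width: 0.405
finger_force: 30.0
```

Call:
apply_moves --commands '[{"tx":0,"ty":0,"tz":0,"wx":0,"wy":0,"wz":0},{"tx":0,"ty":0,"tz":0,"wx":0,"wy":0,"wz":0},{"tx":0,"ty":0,"tz":0,"wx":0,"wy":0,"wz":0},{"tx":0,"ty":0,"tz":0,"wx":0,"wy":0,"wz":0},{"tx":0,"ty":0,"tz":0,"wx":0,"wy":0,"wz":0},{"tx":0,"ty":0,"tz":0,"wx":0,"wy":0,"wz":0}]'

```text
time: 15.62
ee_pos: [527.2, 158.6, 96.2]
tool_rot: [-180.0, -0.1, 0.0]
wrist_force: [-4.2, -2.6, 13.2]
grip_width: 0.409
finger_force: 30.0
```

Call:
apply_moves --commands '[{"tx":0.1,"ty":0,"tz":-0.7,"wx":0,"wy":0,"wz":0},{"tx":0.1,"ty":0,"tz":-0.7,"wx":0,"wy":0,"wz":0},{"tx":0.1,"ty":0,"tz":-1,"wx":0,"wy":0,"wz":0},{"tx":0.1,"ty":0,"tz":-1,"wx":0,"wy":0,"wz":0},{"tx":0,"ty":0,"tz":-1.5,"wx":0,"wy":0,"wz":0},{"tx":0,"ty":0,"tz":-1.5,"wx":0,"wy":0,"wz":0},{"tx":0,"ty":0,"tz":-1.5,"wx":0,"wy":0,"wz":0},{"tx":0,"ty":0,"tz":-1.5,"wx":0,"wy":0,"wz":0},{"tx":0,"ty":0,"tz":-1.5,"wx":0,"wy":0,"wz":0},{"tx":0,"ty":0,"tz":-1.5,"wx":0,"wy":0,"wz":0}]'

```text
time: 16.45
ee_pos: [526.8, 158.5, 106.9]
tool_rot: [180.0, 0.0, -0.0]
wrist_force: [0.9, 0.9, -2.2]
grip_width: 0.402
finger_force: 30.0
```

Call:
apply_moves --commands '[{"tx":0,"ty":0,"tz":-1.5,"wx":0,"wy":0,"wz":0},{"tx":0,"ty":0,"tz":-1.5,"wx":0,"wy":0,"wz":0},{"tx":0,"ty":0,"tz":-1.5,"wx":0,"wy":0,"wz":0},{"tx":0,"ty":0,"tz":-1.5,"wx":0,"wy":0,"wz":0},{"tx":0,"ty":0,"tz":-1.5,"wx":0,"wy":0,"wz":0},{"tx":0,"ty":0,"tz":-1.5,"wx":0,"wy":0,"wz":0},{"tx":0,"ty":0,"tz":-3,"wx":0,"wy":0,"wz":0},{"tx":0,"ty":0,"tz":-6,"wx":0,"wy":0,"wz":0},{"tx":0,"ty":0,"tz":-10,"wx":0,"wy":0,"wz":0},{"tx":0,"ty":0,"tz":-10,"wx":0,"wy":0,"wz":0}]'

```text
time: 17.28
ee_pos: [526.8, 158.4, 145.8]
tool_rot: [180.0, 0.0, -0.0]
wrist_force: [0.1, -0.4, -4.1]
grip_width: 0.41
finger_force: 30.0
```

Call:
apply_moves --commands '[{"tx":0,"ty":0,"tz":-15,"wx":0,"wy":0,"wz":0},{"tx":0,"ty":0,"tz":-15,"wx":0,"wy":0,"wz":0},{"tx":0,"ty":0,"tz":-8,"wx":0,"wy":0,"wz":0},{"tx":0,"ty":0,"tz":0,"wx":0,"wy":0,"wz":0},{"tx":0,"ty":0,"tz":0,"wx":0,"wy":0,"wz":0}]'

```text
time: 17.7
ee_pos: [526.9, 158.7, 183.5]
tool_rot: [-179.9, -0.1, -0.0]
wrist_force: [-0.6, 0.6, -5.4]
grip_width: 0.409
finger_force: 30.0
```

```bash
python3 look.py 6; python3 - <<'E'
from h import *
for n in("side3","side6"):
    P=cloud(np.load(n+".npz"));q=P[125:215,270:350].reshape(-1,3);r=np.hypot(q[:,0]-527,q[:,1]-158);print(n,"plate",np.nanmedian(q[(r<38)&(q[:,2]<58)],0),((r<38)&(q[:,2]<58)).sum())
P=cloud(np.load("side6.npz"));q=P[80:215,250:370].reshape(-1,3);r=np.hypot(q[:,0]-527,q[:,1]-158)
a=q[(q[:,2]>100)&(q[:,2]<135)&(r<50)&(r>14)];t=a[(a[:,2]>np.percentile(a[:,2],60))&(np.hypot(a[:,0]-527,a[:,1]-158)<38)];print(len(t),a[:,2].min(),a[:,2].max(),np.degrees(np.linalg.lstsq(np.c_[t[:,:2],np.ones(len(t))],t[:,2],rcond=None)[0][:2]))
E
```

```text
{'time': 17.7, 'ee_pos': [526.94, 158.67, 183.487], 'tool_rot': [-179.94, -0.054, -0.017], 'wrist_force': [-0.593, 0.648, -5.44], 'ft_torque': [-0.116, 0.01, -0.02], 'finger_force': 29.998, 'grip_width': 0.409, 'joints': [37.144, 10.717, -18.788, -0.018, -60.415, 52.848]}
side3 plate [525.8800916  155.06570943  48.16953905] 327
side6 plate [527.57945868 159.36530221  48.24647625] 409
257 115.38954410586426 134.99273718522616 [0.09523132 0.30660048]
```

View pics/both6.png

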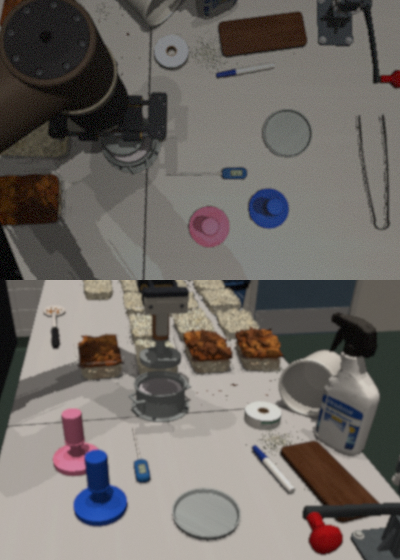

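The plate is back at 48 mm and the tamper is upright above the mould at side crop (160,355). Next I carry it to the dish.

Call:
apply_moves --commands '[{"tx":0,"ty":10,"tz":0,"wx":0,"wy":0,"wz":0},{"tx":2.3,"ty":20,"tz":0,"wx":0,"wy":0,"wz":0},{"tx":3,"ty":30,"tz":0,"wx":0,"wy":0,"wz":0},{"tx":3,"ty":30,"tz":0,"wx":0,"wy":0,"wz":0},{"tx":3,"ty":30,"tz":0,"wx":0,"wy":0,"wz":0},{"tx":3,"ty":30,"tz":0,"wx":0,"wy":0,"wz":0},{"tx":3,"ty":30,"tz":0,"wx":0,"wy":0,"wz":0},{"tx":3,"ty":30,"tz":0,"wx":0,"wy":0,"wz":0},{"tx":3,"ty":30,"tz":0,"wx":0,"wy":0,"wz":0},{"tx":3,"ty":30,"tz":0,"wx":0,"wy":0,"wz":0}]'

```text
time: 18.63
ee_pos: [552.4, -113.4, 182.1]
tool_rot: [180.0, 0.1, -0.0]
wrist_force: [0.7, 0.3, -4.7]
grip_width: 0.407
finger_force: 30.0
```

Call:
apply_moves --commands '[{"tx":3,"ty":30,"tz":0,"wx":0,"wy":0,"wz":0},{"tx":0,"ty":25,"tz":0,"wx":0,"wy":0,"wz":0},{"tx":0,"ty":15,"tz":0,"wx":0,"wy":0,"wz":0},{"tx":0,"ty":8,"tz":0,"wx":0,"wy":0,"wz":0},{"tx":0,"ty":0,"tz":0,"wx":0,"wy":0,"wz":0},{"tx":0,"ty":0,"tz":15,"wx":0,"wy":0,"wz":0},{"tx":0,"ty":0,"tz":20,"wx":0,"wy":0,"wz":0},{"tx":0,"ty":0,"tz":20,"wx":0,"wy":0,"wz":0},{"tx":0,"ty":0,"tz":15,"wx":0,"wy":0,"wz":0},{"tx":0,"ty":0,"tz":0,"wx":0,"wy":0,"wz":0}]'

```text
time: 19.47
ee_pos: [553.5, -188.4, 109.2]
tool_rot: [-179.9, 0.4, -0.0]
wrist_force: [-2.4, 0.8, -5.2]
grip_width: 0.407
finger_force: 30.0
```

Call:
apply_moves --commands '[{"tx":0,"ty":0,"tz":0,"wx":0,"wy":0,"wz":0},{"tx":0,"ty":0,"tz":0,"wx":0,"wy":0,"wz":0}]'

```text
time: 19.63
ee_pos: [556.9, -189.2, 113.9]
tool_rot: [180.0, -0.1, 0.0]
wrist_force: [0.5, 0.1, -3.5]
grip_width: 0.407
finger_force: 30.0
```

Call:
apply_moves --commands '[{"tx":-1.7,"ty":0,"tz":0,"wx":0,"wy":0,"wz":0},{"tx":-1.7,"ty":0,"tz":5,"wx":0,"wy":0,"wz":0},{"tx":0,"ty":0,"tz":8,"wx":0,"wy":0,"wz":0},{"tx":0,"ty":0,"tz":8,"wx":0,"wy":0,"wz":0},{"tx":0,"ty":0,"tz":7,"wx":0,"wy":0,"wz":0},{"tx":0,"ty":0,"tz":5,"wx":0,"wy":0,"wz":0},{"tx":0,"ty":0,"tz":3,"wx":0,"wy":0,"wz":0},{"tx":0,"ty":0,"tz":2,"wx":0,"wy":0,"wz":0},{"tx":0,"ty":0,"tz":0,"wx":0,"wy":0,"wz":0},{"tx":0,"ty":0,"tz":0,"wx":0,"wy":0,"wz":0}]'

```text
time: 20.47
ee_pos: [552.9, -189.6, 75.0]
tool_rot: [180.0, 0.0, -0.0]
wrist_force: [0.9, -0.4, -3.7]
grip_width: 0.406
finger_force: 30.0
```

```bash
python3 look.py 7; python3 - <<'E'
from h import *
q=cloud(np.load("side7.npz"))[220:340,300:410].reshape(-1,3);r=np.hypot(q[:,0]-553.5,q[:,1]+189)
d=q[(q[:,2]>-3)&(q[:,2]<13)&(r>50)&(r<62)]
a=q[(q[:,2]>12)&(q[:,2]<30)&(r<50)];print(len(a),cv2.minEnclosingCircle(a[:,:2].astype(np.float32)),a[:,2].max())
d=q[(q[:,2]>5)&(q[:,2]<14)&(r<65)];print("dish",len(d),cv2.minEnclosingCircle(d[:,:2].astype(np.float32)))
E
```

```text
{'time': 20.467, 'ee_pos': [552.853, -189.566, 74.967], 'tool_rot': [179.993, 0.003, -0.007], 'wrist_force': [0.94, -0.368, -3.718], 'ft_torque': [-0.036, 0.009, 0.049], 'finger_force': 29.998, 'grip_width': 0.406, 'joints': [0.236, 20.2, -21.835, 0.009, -47.969, 89.751]}
1587 ((553.5795288085938, -190.84429931640625), 44.64533233642578) 29.9954566009549
dish 616 ((553.531005859375, -189.4181671142578), 56.358150482177734)
```

View pics/both7.png

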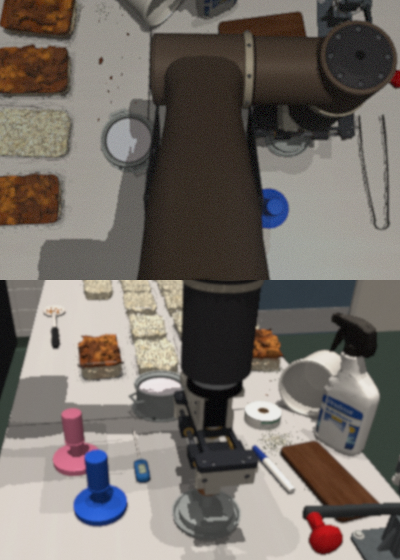

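The tamper is centred over the dish at side crop (207,512), with about 4.5 mm to go. Lowering it gently.

Call:
apply_moves --commands '[{"tx":0,"ty":0,"tz":0.7,"wx":0,"wy":0,"wz":0},{"tx":0,"ty":0,"tz":0.7,"wx":0,"wy":0,"wz":0},{"tx":0,"ty":0,"tz":0.7,"wx":0,"wy":0,"wz":0},{"tx":0,"ty":0,"tz":0.7,"wx":0,"wy":0,"wz":0},{"tx":0,"ty":0,"tz":0.7,"wx":0,"wy":0,"wz":0},{"tx":0,"ty":0,"tz":0.5,"wx":0,"wy":0,"wz":0},{"tx":0,"ty":0,"tz":0,"wx":0,"wy":0,"wz":0}]'

```text
time: 21.15
ee_pos: [552.6, -189.5, 70.8]
tool_rot: [-180.0, 0.0, -0.0]
wrist_force: [-0.6, 0.5, -4.9]
grip_width: 0.407
finger_force: 30.0
```

Call:
apply_moves --commands '[{"tx":0,"ty":0,"tz":0.3,"wx":0,"wy":0,"wz":0},{"tx":0,"ty":0,"tz":0.3,"wx":0,"wy":0,"wz":0},{"tx":0,"ty":0,"tz":0,"wx":0,"wy":0,"wz":0}]'

```text
time: 21.4
ee_pos: [552.8, -189.5, 70.5]
tool_rot: [180.0, -0.0, -0.0]
wrist_force: [-0.6, 0.7, -3.3]
grip_width: 0.405
finger_force: 30.0
```

Call:
apply_moves --commands '[{"tx":0,"ty":0,"tz":0.2,"wx":0,"wy":0,"wz":0},{"tx":0,"ty":0,"tz":0.2,"wx":0,"wy":0,"wz":0},{"tx":0,"ty":0,"tz":0,"wx":0,"wy":0,"wz":0},{"tx":0,"ty":0,"tz":0,"wx":0,"wy":0,"wz":0}]'

```text
time: 21.73
ee_pos: [552.8, -189.5, 70.5]
tool_rot: [180.0, -0.0, -0.0]
wrist_force: [-3.6, 2.5, 4.8]
grip_width: 0.404
finger_force: 30.0
```

Seated. I'll ease the load off and open.

Call:
apply_moves --commands '[{"tx":0,"ty":0,"tz":-0.2,"wx":0,"wy":0,"wz":0},{"tx":0,"ty":0,"tz":0,"wx":0,"wy":0,"wz":0},{"tx":0,"ty":0,"tz":0,"wx":0,"wy":0,"wz":0}]'

```text
time: 21.98
ee_pos: [552.8, -189.5, 70.5]
tool_rot: [180.0, -0.0, -0.0]
wrist_force: [-4.3, 2.6, 5.5]
grip_width: 0.405
finger_force: 30.0
```

Call:
apply_moves --commands '[{"tx":0,"ty":0,"tz":0,"wx":0,"wy":0,"wz":0},{"tx":0,"ty":0,"tz":0,"wx":0,"wy":0,"wz":0},{"tx":0,"ty":0,"tz":0,"wx":0,"wy":0,"wz":0},{"tx":0,"ty":0,"tz":0,"wx":0,"wy":0,"wz":0},{"tx":0,"ty":0,"tz":0,"wx":0,"wy":0,"wz":0},{"tx":0,"ty":0,"tz":0,"wx":0,"wy":0,"wz":0},{"tx":0,"ty":0,"tz":0,"wx":0,"wy":0,"wz":0},{"tx":0,"ty":0,"tz":0,"wx":0,"wy":0,"wz":0},{"tx":0,"ty":0,"tz":0,"wx":0,"wy":0,"wz":0},{"tx":0,"ty":0,"tz":0,"wx":0,"wy":0,"wz":0}]' --gripper -1

```text
time: 22.82
ee_pos: [552.8, -189.5, 70.2]
tool_rot: [180.0, -0.0, -0.0]
wrist_force: [0.5, 0.4, -0.4]
grip_width: 0.996
finger_force: 0.0
```

Call:
apply_moves --commands '[{"tx":0,"ty":0,"tz":-5,"wx":0,"wy":0,"wz":0},{"tx":0,"ty":0,"tz":-15,"wx":0,"wy":0,"wz":0},{"tx":0,"ty":0,"tz":-25,"wx":0,"wy":0,"wz":0},{"tx":0,"ty":0,"tz":-30,"wx":0,"wy":0,"wz":0},{"tx":0,"ty":0,"tz":-30,"wx":0,"wy":0,"wz":0},{"tx":0,"ty":0,"tz":-30,"wx":0,"wy":0,"wz":0},{"tx":0,"ty":0,"tz":-15,"wx":0,"wy":0,"wz":0},{"tx":0,"ty":0,"tz":0,"wx":0,"wy":0,"wz":0},{"tx":0,"ty":0,"tz":0,"wx":0,"wy":0,"wz":0}]'

```text
time: 23.57
ee_pos: [553.1, -189.5, 221.6]
tool_rot: [-180.0, -0.2, -0.0]
wrist_force: [0.1, 1.0, -0.3]
grip_width: 1.002
finger_force: 0.0
```

```bash
python3 look.py 8
```

```text
{'time': 23.567, 'ee_pos': [553.131, -189.483, 221.595], 'tool_rot': [-179.994, -0.153, -0.014], 'wrist_force': [0.092, 0.978, -0.342], 'ft_torque': [0.048, 0.04, -0.037], 'finger_force': 0.0, 'grip_width': 1.002, 'joints': [0.236, 12.206, -11.602, -0.006, -66.038, 89.751]}
```

View pics/both8.png

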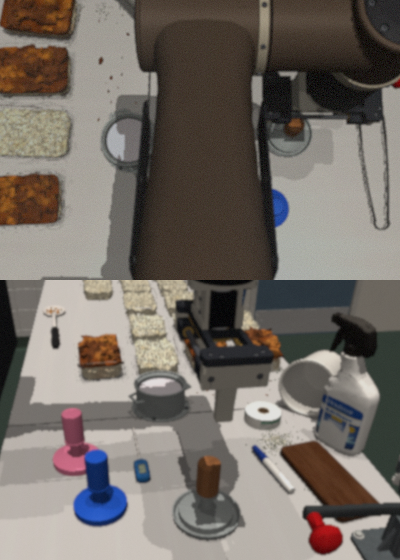

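The tamper stands upright in its dish (side crop (207,485)), the plate is up, the bystanders haven't moved, and the gripper is clear.

```bash
python3 -c "
from workcell import ctrl
print(ctrl.hand_in())"
```

```text
the job is handed in; nothing more can be done
None
```

The job is done and handed in: I pressed the plate to its stop, held it level at about 18 N for about 2.7 s, let it come back up, and set the tamper upright in its dish at 23.6 s; the thermometer, label roll and pen stayed where they lay.

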